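# Seat the sample carrier and hold the exposure shutter open at the index

## Robot

A 6-joint arm with a two-finger parallel gripper is mounted at the origin on the work surface. World frame = base frame: x ahead of the robot, y to its left, z up, the work surface at z = 0. Lengths are in m, angles in rad, forces in N, time in s.
With the tool pointing down it reaches from about 0.425 to 0.95 m from the base axis. Payload 3.5 kg.
Tool frame: the origin (TCP) lies at the very end of the fingers, on their centre line; the grasp point (between the pads) lies 19 mm behind it (ctrl.pinch_z is the distance from the TCP to the grasp point, in m); z points along the fingers, y is the line along which they close (so a half turn about z gives the same grasp; the last joint's range is limited). The gripper opens to 85 mm and grips with 20 to 120 N. Pads are 22 mm wide; open, the fingers measure 114 mm over their backs; the gripper's body (76 mm by 85 mm) begins 54 mm behind the grasp point. The pads swing forward as they close: fully open they stand 13 mm farther back than shut.
Start: joints at [1.098, 0.286, 1.577, -0, 1.279, -0.15], TCP at [0.214, 0.64, 0.231] pointing down, gripper open.
Joint ranges: [-2.77, 2.77], [-0.9, 2.22], [0.21, 2.48], [-1.53, 4.67], [0.24, 2.81], [-2.84, 2.84]. Speed limits (rad/s): [2.79, 2.79, 3.14, 3.14, 3.14, 3.14].

## Interface

Orientations are given as a unit quaternion [x, y, z, w].
In Python, from plant import ctrl gives the robot as it stands. The module is installed in compiled form; this text tells all that it offers.
- The arm moves only by the shell command python3 -m crank 'ROWS' [OPENING] [FORCE]. ROWS is JSON, a list of rows, each a list of 6 numbers: the shift along the tool's x, y, z in cm, then the turn, a rotation vector about the tool's x, y, z in rad. In form: [[tx, ty, tz, rx, ry, rz], ...]. A call has 1 to 10 rows; each row is the pose to reach, as a shift and turn from the pose commanded when the call began, along the tool's axes at that moment; what a row does not reach only later rows make up. A row lasts 1/10 s, in which the tool goes at most 50 mm and 8.59 degrees, less where a joint would pass 70% of its speed; a pose out of reach is approached as far as the arm can. A call with a gripper value outside its range is refused whole. OPENING is the opening, from 0 (shut) to 1 (fully open), set as the call begins (- or left out, the last holds). The fingers move at their own pace and stop on an object; FORCE is the grip in N (left out, the last holds). Time passes only in rows, so rows that repeat a pose let the fingers close. It gives the time, the measured TCP pose, the force, the opening and the grip force at its end, in the units of the state.
- ctrl.get_state(): the state, without advancing time (a new reading comes with each control period).
- ctrl.read_camera(name): name is "scene" or "top"; returns (picture, depth): 420x560x3 uint8, blue, green, red; 420x560 float32, m along the optical axis (not along the pixel's ray), 0 where there is no reading.
- ctrl.camera_info(name): a dict with "K" (3x3 intrinsics, pixels), "k1" (the pictures are not rectified: a ray, as slopes to the right and down, at radius r is drawn at 1 + k1 r^2 times it, then the intrinsics apply), "origin" and "orientation" of the camera in the world. Camera axes: x right, y down, z forward; pixel columns grow to the right and rows downward; lengths in m; the calibration is good to about 2 mm. A picture is of the moment at which its call begins. camera_info takes no time and is no camera call.
- ctrl.sign_off(): hands the job in; it is judged then, once.
The state is a dict: "time": time; "qpos": joint angles; "dq": joint speeds; "joint_efforts": joint torques, N m; "eef_pos": TCP position; "tcp_rot": TCP orientation; "contact_force": force on the tool from outside, world axes, zero at the start; "wrist_torque": the same for the moment, N m; "opening": opening from 0.0 (shut) to 1.0 (fully open); "finger_force": force on a finger pad.
Only numpy, scipy, OpenCV 4.12 (cv2) and the standard library are available. Lean on these libraries where they do the work, as an engineer would, in place of code of your own. Each camera call takes 0.05 s, during which the arm holds its last target. There are 200 camera calls.

## Task

Start a strip exposure: with the shutter still shut, take from the tray the one sample carrier that fits the round seat on the exposure unit and set it fully home in the seat. Then pull the spring-return shutter slide out by its bow handle until its pointer lines up with the line of the index cursor, and keep it there: finish while still holding the handle at the mark, because the shutter springs shut if let go. Leave the other carriers standing in the tray and do not disturb the dishes, bottle and tweezers.

Things in the scene. Friction and masses are not known exactly. Their poses are not given: they have to be found in the camera images.
- exposer: Exposure unit fixed on the bench: white box 240 (x) x 200 (y) x 80 mm high to its aluminium deck; grey electronics housing on the rear deck (x from +20 to +115 mm, top at 118 mm). Origin: centre of the underside, on the bench; z up. Its -x side is the front, where the shutter slide comes out; the slide has the unit's yaw.
- seat (a point): Centre of the seat floor (glass window, level with the deck, 80 mm above the bench), 55 mm in front of the unit's origin. A steel ring stands round it: 6 mm high, bore 49 mm in the lower half, flared to 53 mm at the top; outer diameter 69 mm. Axes as those of the exposure unit.
- carrier_34: Sample carrier, aluminium: round disc of 34 mm diameter, 10 mm thick, with a knob on top (neck 12 mm diameter from 10 to 18 mm, grip 18 mm diameter from 20 to 40 mm above the underside). Origin: centre of the underside, z up along the knob. Too small for the seat.
- carrier_46: Sample carrier like the others but with a disc of 46 mm diameter, 10 mm thick, its lower edge chamfered 3 mm; same knob (18 mm diameter, 20 to 40 mm above the underside), about 60 g. Origin: centre of the underside, z up. It fits the 49 mm seat; fully home, its underside rests on the seat floor.
- carrier_58: Sample carrier like the others but with a disc of 58 mm diameter, 10 mm thick; same knob. Origin: centre of the underside, z up. Too large for the seat.
- tray: Shallow grey tray fixed on the bench, 100 (x) x 270 (y) x 12 mm high, walls and floor 4 mm thick; the three carriers stand in a row along its y, about 85 mm apart, in any order. Origin: centre of the underside; z up.
- shutter: Shutter slide: flange, steel bow handle. Origin: middle of the handle's round crossbar (12 mm thick, 84 mm along y), 62 mm above bench; shut, 185 mm in front of the unit's origin. x points to the unit; the flange is 62 mm from the bar's axis: 56 mm free gap, open below and above. Pull along -x: 0 to 60 mm. Spring return: 3.3 N when shut, plus 1.1 N per 10 mm; friction 0.5 N.
- pointer (a point): Edge of the small dark pointer blade on the flange's +y side, over the graduated rail; it travels with the slide. Shut, it stands 121.5 mm in front of the unit's origin. Axes as those of the unit.
- index: Dark index cursor 14 x 20 mm clamped on the graduated rail beside the slide, thumb screw to +y, a pale line across its top. Origin: middle of that line, 67 mm above the bench. Axes as those of the unit; the pointer is on the mark when its x in this frame is 0. It is set 22 to 40 mm in front of the pointer's shut position; the pointer passes over it.
- dish_a: Closed Petri dish, 92 mm diameter, 14 mm high, loose bystander. Origin: centre of the underside.
- dish_b: Closed Petri dish like the first, loose bystander. Origin: centre of the underside.
- reagent: Amber reagent bottle, 56 mm diameter, 85 mm high, loose bystander. Origin: centre of the underside.
- tweezers: Steel wafer tweezers lying flat, about 135 mm long, 12 mm wide and 6 mm high, loose bystander. Origin: near its middle, on the bench; x along it.
Things that resemble listed ones, but are neither listed nor needed, are in the scene too. What is shaped like the carrier_58 but turquoise is not meant.

How it is judged:
On the way, in this order (a step that is already met when the one before it is completed fails the run):
1. the 46 mm carrier sits fully home in the seat, let go, with the shutter still shut (horizontal distance between carrier_46 and seat below 0.004 m and z of carrier_46 in the frame of seat between -0.003 and 0.003 m and angle between carrier_46's own z axis and vertical below 0.06 rad and contact force between the fingers and carrier_46 below 0.2 N and x of pointer in the frame of exposer above -0.1275 m), for 0.3 s.
2. the pointer is on the index line and stays there, the hand on the handle (x of pointer in the frame of index between -0.003 and 0.003 m and contact force between the fingers and shutter above 2 N), for 0.5 s.
At the end, for the whole second after the job is handed in: Fingers push the handle with over 2 N, pointer still and within 3 mm of the index line; the 46 mm carrier, not touched, is home in the seat (4 mm off centre at most, underside within 3 mm of the floor, tilt under 0.06 rad); both other carriers stand upright in the tray (all of step 2 and horizontal distance between carrier_46 and seat below 0.004 m and z of carrier_46 in the frame of seat between -0.003 and 0.003 m and angle between carrier_46's own z axis and vertical below 0.06 rad and contact force between the arm and carrier_46 below 0.2 N and linear speed of shutter below 0.01 m/s and x of carrier_34 in the frame of tray between -0.045 and 0.045 m and y of carrier_34 in the frame of tray between -0.13 and 0.13 m and z of each of carrier_34, carrier_58 in the frame of tray below 0.015 m and angle between each of carrier_34, carrier_58's own z axis and vertical below 0.2 rad and x of carrier_58 in the frame of tray between -0.045 and 0.045 m and y of carrier_58 in the frame of tray between -0.13 and 0.13 m); the arm keeps its last pose, push and grip.
It fails at once if the shutter is opened more than 10 mm while the 46 mm carrier is not in the seat (x of pointer in the frame of exposer below -0.1315 m and (horizontal distance between carrier_46 and seat above 0.006 m or z of carrier_46 in the frame of seat above 0.005 m)).
It fails at once if the first Petri dish is pushed more than 30 mm or tipped over (distance of dish_a from where it was at the start of the episode above 0.03 m or angle between dish_a's own z axis and vertical above 0.5 rad).
It fails at once if the second Petri dish is pushed more than 30 mm or tipped over (distance of dish_b from where it was at the start of the episode above 0.03 m or angle between dish_b's own z axis and vertical above 0.5 rad).
It fails at once if the reagent bottle is pushed more than 30 mm or tipped over (distance of reagent from where it was at the start of the episode above 0.03 m or angle between reagent's own z axis and vertical above 0.5 rad).
It fails at once if the tweezers is pushed more than 30 mm or tipped over (distance of tweezers from where it was at the start of the episode above 0.03 m or angle between tweezers's own z axis and vertical above 0.5 rad).
It also fails if it takes over 48 s, if anything falls off the work surface, if the arm or the gripper's body presses on something with over 40 N, if the wrist force passes 120 N, or if a joint passes its speed limit or range.

## Working session

There is one attempt and no reset: what is moved stays moved. The work goes in short steps, Python scripts to look and compute and a shell command to move; the robot and the scene stay as the last step left them, time stands still between calls to the robot, and variables do not carry over. Pictures are saved under pics/ and viewed, at most 10 in all, crops included, and the job is handed in when it is done.

```bash
mkdir -p pics; cat > h.py <<'E'
import numpy as np, cv2
from plant import ctrl
from scipy.spatial.transform import Rotation as R
def snap(n,tag):
    im,d=ctrl.read_camera(n); np.savez(f'{tag}.npz',im=im,d=d); cv2.imwrite(f'pics/{tag}.png',im); return im,d
def ray(n,u,v):
    c=ctrl.camera_info(n);K=np.array(c['K']);x,y=(u-K[0,2])/K[0,0],(v-K[1,2])/K[1,1]
    a,b=x,y
    for _ in range(20):
        s=1+c['k1']*(a*a+b*b); a,b=x/s,y/s
    return np.array(c['origin']),R.from_quat(c['orientation']).as_matrix(),np.array([a,b,1.])
def onz(n,u,v,z):
    o,M,r=ray(n,u,v); w=M@r; return o+w*(z-o[2])/w[2]
def dep(n,u,v,d):
    o,M,r=ray(n,u,v); return o+M@r*d[int(v),int(u)]
def tri(n1,p1,n2,p2):
    o1,M1,r1=ray(n1,*p1);o2,M2,r2=ray(n2,*p2);a=M1@r1;b=M2@r2
    s=np.linalg.lstsq(np.c_[a,-b],o2-o1,rcond=None)[0];p,q=o1+a*s[0],o2+b*s[1]
    return (p+q)/2,np.linalg.norm(p-q)
E
python3 - <<'E'
from h import *
for n in('scene','top'): print(ctrl.camera_info(n)); snap(n,n+'0')
print(ctrl.get_state())
E
```

```text
{'K': array([[519.48879244,   0.        , 279.22006968],
       [  0.        , 519.48879244, 211.36363555],
       [  0.        ,   0.        ,   1.        ]]), 'k1': -0.12801228994078417, 'origin': array([ 1.16402062, -0.53779159,  1.25966539]), 'orientation': array([ 0.88018355,  0.36366492, -0.12383874, -0.27872695])}
{'K': array([[414.11373554,   0.        , 270.34929131],
       [  0.        , 414.11373554, 208.20156701],
       [  0.        ,   0.        ,   1.        ]]), 'k1': 0.0373633460374244, 'origin': array([0.39068615, 0.02318255, 1.02600511]), 'orientation': array([ 0.71139784, -0.69683566,  0.06905019, -0.0597097 ])}
{'time': 0.1, 'qpos': array([ 1.09801034e+00,  2.87113427e-01,  1.57803458e+00, -5.52135362e-06,
        1.27857192e+00, -1.50043675e-01]), 'dq': array([ 0.00010613, -0.00223179, -0.00315783,  0.00031158, -0.00103042,
        0.00278606]), 'joint_efforts': array([ 1.29260529e-04, -4.07297194e+01, -2.93699294e+01, -1.60328332e-04,
        3.44754095e-03,  6.34180878e-06]), 'eef_pos': array([0.2138189 , 0.63961904, 0.23005909]), 'tcp_rot': array([ 1.60670818e-01,  9.87007476e-01, -1.01328702e-03, -3.23388822e-04]), 'contact_force': array([-0.62097245, -0.02415671,  0.88842881]), 'wrist_torque': array([-0.03261108,  0.00553653,  0.0341735 ]), 'finger_force': 0.0, 'opening': 0.9980070555815619}
```

View pics/scene0.png

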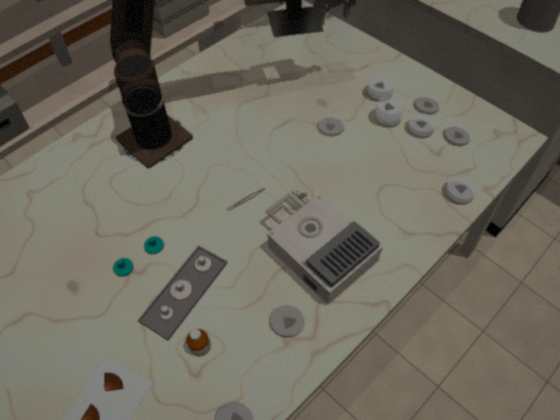

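View pics/top0.png

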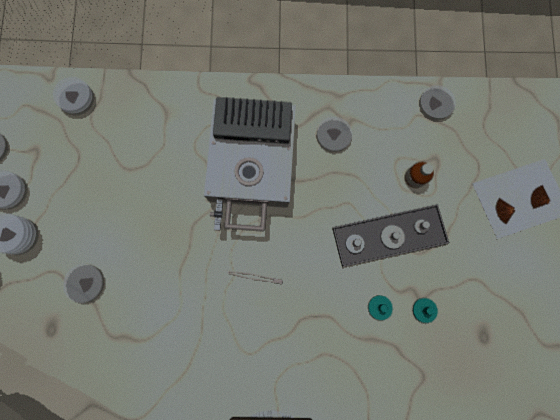

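The scene view shows the unit at (325,245) with its handle at (285,210), and the tray at (183,290). In the top view the unit is at (250,165), the handle at (246,218), and the carriers at (355,243), (392,237) and (422,226). The middle carrier looks the largest. I'll enlarge these areas.

```bash
python3 - <<'E'
from h import *
t=cv2.imread('pics/top0.png');s=cv2.imread('pics/scene0.png')
def g(i,u,v,w,h,k):
    return cv2.convertScaleAbs(cv2.resize(i[v:v+h,u:u+w],None,fx=k,fy=k,interpolation=cv2.INTER_CUBIC),alpha=1.5)
cv2.imwrite('pics/c1.png',np.vstack([np.hstack([g(t,325,195,130,75,3),g(t,195,160,130,75,3)])[:,:780],np.hstack([g(s,135,240,100,100,3),g(s,255,180,130,100,3)])]))
cv2.imwrite('pics/c2.png',np.hstack([g(t,200,190,50,75,8),g(s,260,180,50,75,8)]))
E
```

```text
Traceback (most recent call last):
ValueError: all the input array dimensions except for the concatenation axis must match exactly, but along dimension 1, the array at index 0 has size 780 and the array at index 1 has size 690
```

```bash
python3 - <<'E'
from h import *
t=cv2.imread('pics/top0.png');s=cv2.imread('pics/scene0.png')
def g(i,u,v,w,h,k):
    return cv2.convertScaleAbs(cv2.resize(i[v:v+h,u:u+w],None,fx=k,fy=k,interpolation=cv2.INTER_CUBIC),alpha=1.5)
cv2.imwrite('pics/c1.png',np.vstack([np.hstack([g(t,325,195,130,75,3),g(t,195,160,130,75,3)]),np.hstack([g(s,135,240,130,100,3),g(s,255,180,130,100,3)])]))
cv2.imwrite('pics/c2.png',np.hstack([g(t,200,190,50,75,8),g(s,260,180,50,75,8)]))
E
```

```text
(no output)
```

View pics/c1.png

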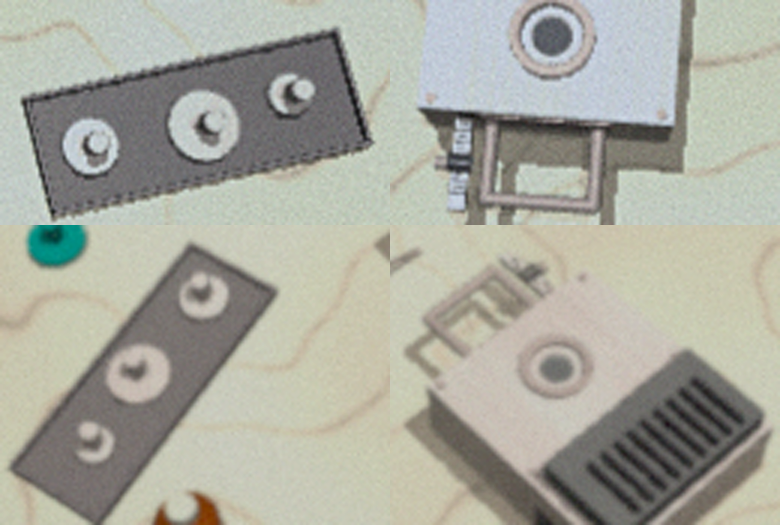

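View pics/c2.png

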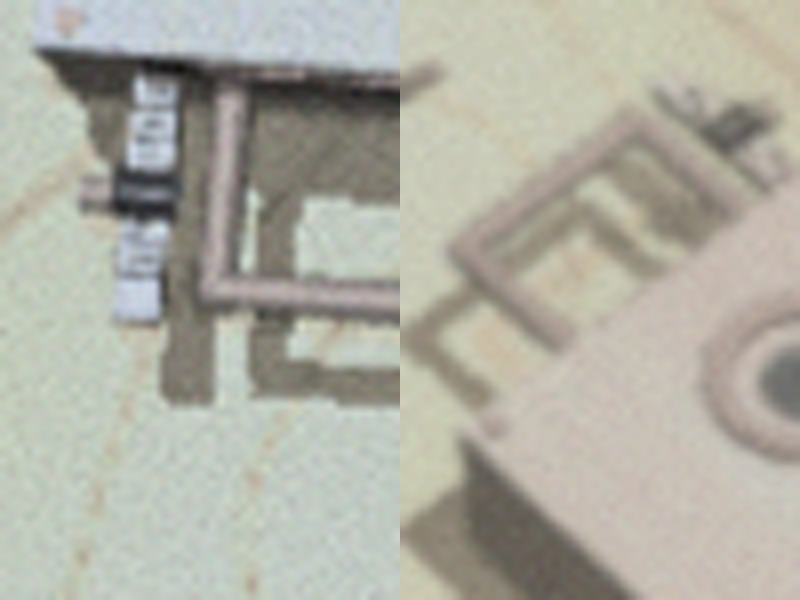

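The crops confirm the order. In the top view the 46 mm carrier's disc is at (355,243.5) and its knob at (357,242), with the 58 in the middle and the 34 on the right. The seat window is at (248.3,171.7), the bar runs from (226.6,226.4) to (263.6,228) and the index line is at (218.3,214.1). In the scene view the carrier is at (202.5,263.3), the seat at (310.3,227.7), the bar corners at (290,194.4) and (268,211.2), and the index at (302.5,196).

```bash
python3 - <<'E'
from h import *
np.set_printoptions(precision=4,suppress=True)
P={'seat':((248.3,171.7),(310.3,227.7),.08),'c46disc':((355,243.5),(202.5,263.5),.014),'knob':((357.1,242.5),(202,260),.044),
'barL':((226.8,226.2),(290,194.4),.062),'barR':((263.6,228),(268.1,211.2),.062),'index':((218.3,214.1),(302.5,196),.067)}
for k,(a,b,z) in P.items(): print(k,*tri('top',a,'scene',b),'top@z',onz('top',*a,z),'scene@z',onz('scene',*b,z))
# clouds
C={}
for n in('top','scene'):
    d=np.load(n+'0.npz')['d'];c=ctrl.camera_info(n);K=np.array(c['K'])
    v,u=np.mgrid[:420,:560]
    x=(u-K[0,2])/K[0,0];y=(v-K[1,2])/K[1,1];a,b=x,y
    for _ in range(20): s=1+c['k1']*(a*a+b*b);a,b=x/s,y/s
    C[n]=(np.dstack([a,b,a*0+1])*d[...,None])@R.from_quat(c['orientation']).as_matrix().T+c['origin']
    p=C[n];z=p[...,2]
    m=(z>.073)&(z<.092)&(abs(p[...,0]-.5)<.25)&(abs(p[...,1]-.07)<.2)
    q=p[m]; r=cv2.minAreaRect((q[:,:2]*1000).astype(np.float32)); print(n,'deck',m.sum(),np.median(q[:,2]),r,cv2.boxPoints(r))
    k=p[(abs(p[...,0]-.31)<.1)&(abs(p[...,1]+.2)<.03)]; 
    kc=tri('top',P['knob'][0],'scene',P['knob'][1])[0]
    m=(np.hypot(p[...,0]-kc[0],p[...,1]-kc[1])<.02)&(z>.034)&(z<.06);print('knob cloud',m.sum(),p[m].mean(0),p[m].min(0),p[m].max(0))
    m=(np.hypot(p[...,0]-kc[0],p[...,1]-kc[1])<.033)&(z>.010)&(z<.02);print('disc cloud',m.sum(),p[m].mean(0),p[m].min(0),p[m].max(0))
E
```

```text
seat [0.6523 0.0658 0.0767] 0.0009211068924520143 top@z [0.6516 0.066  0.08  ] scene@z [0.6535 0.0637 0.08  ]
c46disc [ 0.494  -0.198   0.0127] 0.0006137581797541562 top@z [ 0.4941 -0.1975  0.014 ] scene@z [ 0.4945 -0.1986  0.014 ]
knob [ 0.495 -0.198  0.033] 0.0010214829281560112 top@z [ 0.4935 -0.196   0.044 ] scene@z [ 0.5013 -0.2007  0.044 ]
barL [0.5241 0.1145 0.0628] 0.002824372357488556 top@z [0.5234 0.1133 0.062 ] scene@z [0.5244 0.1162 0.062 ]
barR [0.5218 0.0283 0.0629] 0.0029689126011729528 top@z [0.521 0.027 0.062] scene@z [0.5221 0.0299 0.062 ]
index [0.553  0.1361 0.0612] 0.0037513642893912784 top@z [0.5509 0.1338 0.067 ] scene@z [0.5568 0.1345 0.067 ]
top deck 5112 0.08037784645323937 ((668.6962890625, 64.4934310913086), (200.1885528564453, 171.5692596435547), 87.1000747680664) [[577.9576 -31.1327]
 [749.3072 -39.8126]
 [759.435  160.1195]
 [588.0854 168.7995]]
knob cloud 48 [ 0.4938 -0.1959  0.0433] [ 0.4853 -0.2056  0.0368] [ 0.5021 -0.1878  0.0482]
disc cloud 214 [ 0.4936 -0.1954  0.0143] [ 0.4714 -0.2194  0.01  ] [ 0.5154 -0.1748  0.0194]
scene deck 3068 0.08134364428865548 ((639.1015625, 64.06587219238281), (205.7556610107422, 228.43701171875), 87.64212799072266) [[520.7473 -34.0258]
 [748.9909 -43.4239]
 [757.4559 162.1575]
 [529.2122 171.5557]]
knob cloud 39 [ 0.4972 -0.2005  0.0432] [ 0.487  -0.2075  0.0342] [ 0.5054 -0.1924  0.0496]
disc cloud 143 [ 0.5007 -0.2015  0.0144] [ 0.4705 -0.2235  0.0101] [ 0.5239 -0.176   0.0199]
```

```bash
cat > go.py <<'E'
import sys
from h import *
def rows(tgts):
    s=ctrl.get_state();p=np.array(s['eef_pos']);M=R.from_quat(s['tcp_rot'])
    for x,y,z,yaw in tgts: # yaw = heading of tool y
        c,t=np.cos(yaw),np.sin(yaw)
        T=R.from_matrix(np.array([[-(-t),c,0],[-c,t,0],[0,0,-1]]))
        if np.linalg.det(T.as_matrix())<0: raise SystemExit('det')
        T=R.from_matrix(np.array([[t,c,0],[-c,t,0],[0,0,-1.]]))
        r=(M.inv()*T).as_rotvec(); 
        print(np.round(np.r_[M.inv().apply(np.array([x,y,z])-p)*100,r],3).tolist())
    print('t',s['time'],'p',p.round(4),'tooly',M.as_matrix()[:,1].round(4),'F',np.array(s['contact_force']).round(1),'op',round(s['opening'],3),'ff',s['finger_force'])
if __name__=='__main__': rows([list(map(float,a.split(','))) for a in sys.argv[1:]])
E
python3 go.py .5,.32,.23,-.05
```

```text
Traceback (most recent call last):
  File "go.py", line 13, in <module>
    if __name__=='__main__': rows([list(map(float,a.split(','))) for a in sys.argv[1:]])
                             ~~~~^^^^^^^^^^^^^^^^^^^^^^^^^^^^^^^^^^^^^^^^^^^^^^^^^^^^^^^
  File "go.py", line 7, in rows
    T=R.from_matrix(np.array([[-(-t),c,0],[-c,t,0],[0,0,-1]]))
  File "scipy/spatial/transform/_rotation.pyx", line 1143, in scipy.spatial.transform._rotation.Rotation.from_matrix
ValueError: Non-positive determinant (left-handed or null coordinate frame) in rotation matrix 0: [[-0.04997917  0.99875026  0.        ]
 [-0.99875026 -0.04997917  0.        ]
 [ 0.          0.         -1.        ]].
```

```bash
sed -i '/-(-t)/d;/det(/d;s/\[\[t,c,0\],\[-c,t,0\]/[[-t,c,0],[c,t,0]/' go.py
python3 go.py .5,.32,.23,-.05
```

```text
[-37.278, -21.235, 0.039, -0.002, 0.001, 1.298]
t 0.1 p [0.2138 0.6396 0.2301] tooly [ 0.3172  0.9484 -0.0021] F [-0.6 -0.   0.9] op 0.998 ff 0.0
```

```bash
python3 -m crank '[[-37.3,-21.2,0,0,0,1.298],[-37.3,-21.2,0,0,0,1.298],[-37.3,-21.2,0,0,0,1.298],[-37.3,-21.2,0,0,0,1.298],[-37.3,-21.2,0,0,0,1.298],[-37.3,-21.2,0,0,0,1.298],[-37.3,-21.2,0,0,0,1.298],[-37.3,-21.2,0,0,0,1.298],[-37.3,-21.2,0,0,0,1.298],[-37.3,-21.2,0,0,0,1.298]]' 0.6; python3 go.py .4945,-.197,.15,-.05
```

```text
time: 1.1
eef_pos: [0.5027, 0.3176, 0.2307]
tcp_rot: [0.727, 0.687, -0.0, 0.0]
contact_force: [-0.9, -0.8, 0.2]
opening: 0.602
finger_force: 0.0
[-51.419, 2.071, 8.129, -0.0, 0.001, -0.006]
t 1.1 p [0.5027 0.3176 0.2307] tooly [ 9.984e-01 -5.620e-02 -2.000e-04] F [-0.9 -0.8  0.2] op 0.602 ff 0.0
```

```bash
python3 -m crank '[[-51.4,2.1,8.1,0,0,0],[-51.4,2.1,8.1,0,0,0],[-51.4,2.1,8.1,0,0,0],[-51.4,2.1,8.1,0,0,0],[-51.4,2.1,8.1,0,0,0],[-51.4,2.1,8.1,0,0,0],[-51.4,2.1,8.1,0,0,0],[-51.4,2.1,8.1,0,0,0],[-51.4,2.1,8.1,0,0,0],[-51.4,2.1,8.1,0,0,0]]'; python3 -m crank '[[0,0,0,0,0,0],[0,0,0,0,0,0],[0,0,0,0,0,0],[0,0,0,0,0,0]]'; python3 go.py .4945,-.197,.017,-.05
python3 - <<'E'
from h import *
snap('top','top1');snap('scene','scene1')
t=cv2.imread('pics/top1.png');s=cv2.imread('pics/scene1.png')
g=lambda i,u,v:cv2.convertScaleAbs(cv2.resize(i[v:v+100,u:u+80],None,fx=5,fy=5,interpolation=cv2.INTER_CUBIC),alpha=1.5)
cv2.imwrite('pics/c3.png',np.hstack([g(t,320,195),g(s,160,190)]))
E
```

```text
time: 2.1
eef_pos: [0.4957, -0.174, 0.1531]
tcp_rot: [0.724, 0.69, 0.0, -0.0]
contact_force: [1.0, 0.3, 0.9]
opening: 0.6
finger_force: 0.0
time: 2.5
eef_pos: [0.4962, -0.1714, 0.1537]
tcp_rot: [0.724, 0.69, 0.0, -0.0]
contact_force: [0.3, -0.3, 0.2]
opening: 0.603
finger_force: 0.0
[-2.568, -0.055, 13.666, 0.0, -0.0, 0.003]
t 2.5 p [ 0.4962 -0.1714  0.1537] tooly [ 9.989e-01 -4.730e-02  1.000e-04] F [ 0.3 -0.3  0.2] op 0.603 ff 0.0
```

View pics/c3.png

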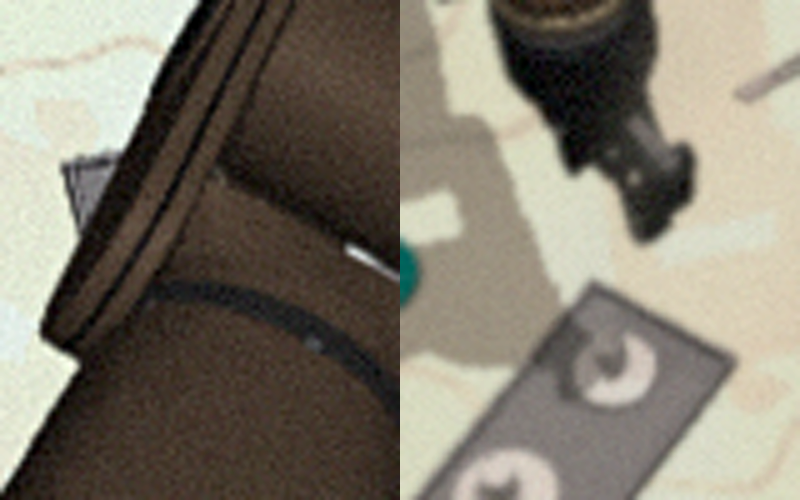

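The top view is blocked by the arm. The scene view shows the fingertip at about (209.6,237.6), above and short of the carrier at (202.5,263.5), as expected. I'll descend now.

```bash
python3 -m crank '[[-2.6,0,2,0,0,0],[-2.6,0,5,0,0,0],[-2.6,0,9,0,0,0],[-2.6,0,12,0,0,0],[-2.6,0,13.6,0,0,0],[-2.6,0,13.6,0,0,0],[-2.6,0,13.6,0,0,0],[-2.6,0,13.6,0,0,0]]'; python3 go.py .495,-.198,.017,-.05
```

```text
time: 3.4
eef_pos: [0.4961, -0.1995, 0.0193]
tcp_rot: [0.724, 0.689, 0.0, 0.002]
contact_force: [0.6, -0.6, -0.1]
opening: 0.601
finger_force: 0.0
[0.144, -0.114, 0.227, 0.003, 0.002, 0.001]
t 3.4 p [ 0.4961 -0.1995  0.0193] tooly [ 0.9988 -0.0492  0.0028] F [ 0.6 -0.6 -0.1] op 0.601 ff 0.0
```

```bash
python3 - <<'E'
from h import *
snap('scene','scene2')
s=cv2.imread('pics/scene2.png')
cv2.imwrite('pics/c4.png',cv2.convertScaleAbs(cv2.resize(s[220:300,150:250],None,fx=7,fy=7,interpolation=cv2.INTER_CUBIC),alpha=1.8))
E
```

```text
(no output)
```

View pics/c4.png

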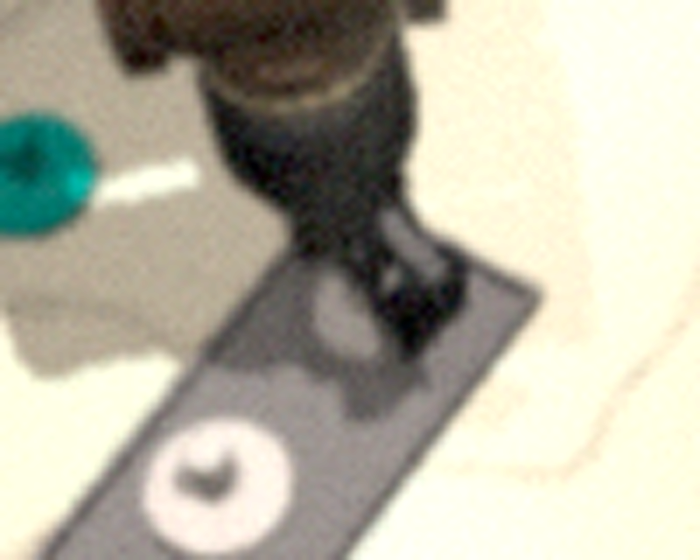

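The gripper stands over the 46 mm carrier's disc at about (197,264), with the fingers straddling the knob. I'll close and lift.

```bash
python3 -m crank '[[0,0,0,0,0,0],[0,0,0.1,0,0,0],[0,0,0.1,0,0,0],[0,0,0.1,0,0,0],[0,0,0.1,0,0,0],[0,0,0.1,0,0,0],[0,0,0.1,0,0,0],[0,0,0.1,0,0,0]]' 0 40; python3 -m crank '[[0,0,-1,0,0,0],[0,0,-3,0,0,0],[0,0,-7,0,0,0],[0,0,-11,0,0,0],[0,0,-14,0,0,0],[0,0,-14,0,0,0],[0,0,-14,0,0,0]]'; python3 go.py .6515,.0655,.16,-.05
```

```text
time: 4.25
eef_pos: [0.4951, -0.1994, 0.0173]
tcp_rot: [0.725, 0.689, 0.0, 0.0]
contact_force: [-1.0, 0.1, 5.0]
opening: 0.197
finger_force: 39.2
time: 4.95
eef_pos: [0.4947, -0.1991, 0.157]
tcp_rot: [0.725, 0.689, 0.0, 0.001]
contact_force: [-0.6, -0.1, -0.7]
opening: 0.193
finger_force: 39.2
[27.21, 14.334, -0.302, 0.001, 0.001, 0.0]
t 4.95 p [ 0.4947 -0.1991  0.157 ] tooly [ 9.988e-01 -5.000e-02  9.000e-04] F [-0.6 -0.1 -0.7] op 0.193 ff 39.17542095599856
```

```bash
python3 -m crank '[[27,14.3,-2,0,0,0],[27,14.3,-2,0,0,0],[27,14.3,-2,0,0,0],[27,14.3,-2,0,0,0],[27,14.3,-2,0,0,0],[27,14.3,-2,0,0,0],[27,14.3,-2,0,0,0],[27,14.3,-2,0,0,0],[27,14.3,-2,0,0,0],[27,14.3,-2,0,0,0]]'; python3 -m crank '[[0,0,4,0,0,0],[0,0,5,0,0,0],[0,0,5,0,0,0],[0,0,5,0,0,0]]'; python3 go.py .6515,.0655,.12,-.05
python3 - <<'E'
from h import *
snap('top','top3');snap('scene','scene3')
t=cv2.imread('pics/top3.png');s=cv2.imread('pics/scene3.png')
g=lambda i,u,v:cv2.convertScaleAbs(cv2.resize(i[v:v+85,u:u+55],None,fx=7,fy=7,interpolation=cv2.INTER_CUBIC),alpha=1.8)
cv2.imwrite('pics/c5.png',np.hstack([g(t,220,130),g(s,285,175)]))
E
```

```text
time: 5.95
eef_pos: [0.65, 0.062, 0.1753]
tcp_rot: [0.725, 0.689, -0.001, -0.001]
contact_force: [0.0, 0.1, -0.8]
opening: 0.194
finger_force: 39.3
time: 6.35
eef_pos: [0.6511, 0.0627, 0.1271]
tcp_rot: [0.725, 0.689, 0.0, 0.0]
contact_force: [0.0, 0.4, -0.4]
opening: 0.196
finger_force: 39.3
[0.278, 0.021, 0.713, 0.0, 0.0, -0.001]
t 6.35 p [0.6511 0.0627 0.1271] tooly [ 9.987e-01 -5.090e-02  2.000e-04] F [ 0.   0.4 -0.4] op 0.196 ff 39.29599145307293
```

View pics/c5.png

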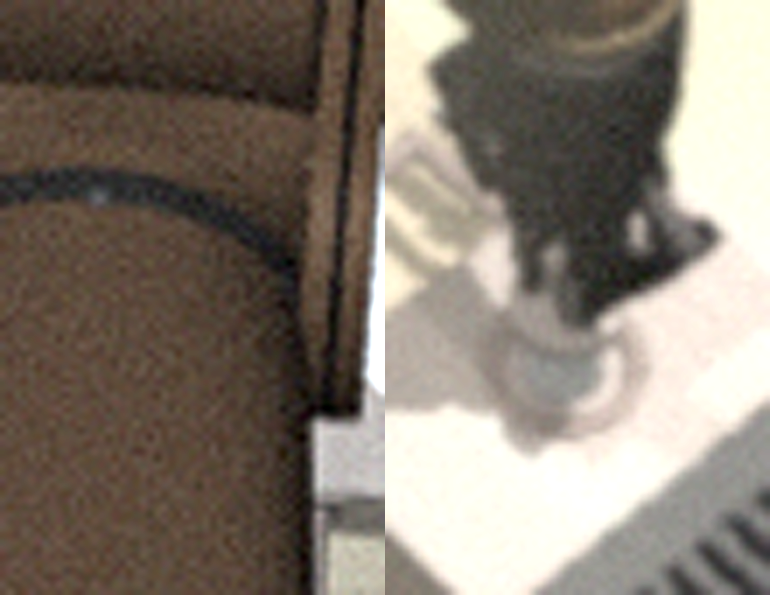

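The scene crop shows the disc above the seat. Its left edge is at x≈515 and its lower rim at y≈348, and the ring spans 487–650 in x with its bottom at y≈440. I'll compare this with the projected geometry.

```bash
cat >> h.py <<'E'
def proj(n,P):
    c=ctrl.camera_info(n);K=np.array(c['K']);q=(np.atleast_2d(P)-c['origin'])@R.from_quat(c['orientation']).as_matrix()
    a=q[:,:2]/q[:,2:];a=a*(1+c['k1']*(a**2).sum(1))[:,None];return a*[K[0,0],K[1,1]]+[K[0,2],K[1,2]]
def circ(x,y,z,r):
    t=np.linspace(0,6.283,181);return np.c_[x+r*np.cos(t),y+r*np.sin(t),z+0*t]
E
python3 - <<'E'
from h import *
np.set_printoptions(precision=1,suppress=True)
cr=lambda uv:np.r_[(uv.min(0)-[285,175])*7+[385,0],(uv.max(0)-[285,175])*7+[385,0]]
for x,y in((.6515,.0655),(.653,.0645)): print('ring',cr(proj('scene',circ(x,y,.086,.0345))),cr(proj('scene',circ(x,y,.08,.0345))))
for dx,dy in((0,0),(0,.002),(0,.004),(.002,0)): print('disc',dx,dy,cr(proj('scene',circ(.6511+dx,.0627+dy,.1138,.0215))),cr(proj('scene',circ(.6511+dx,.0627+dy,.1168,.023))))
E
```

```text
ring [473.3 281.9 650.9 429.3] [473.1 290.7 650.1 437.7]
ring [474.3 285.6 652.  433.2] [474.1 294.3 651.2 441.6]
disc 0 0 [502.5 271.7 615.  364.5] [498.7 264.1 619.3 363.4]
disc 0 0.002 [506.1 268.7 618.6 361.3] [502.3 261.  622.9 360.2]
disc 0 0.004 [509.7 265.7 622.1 358.2] [506.  258.  626.4 357.1]
disc 0.002 0 [506.3 274.7 618.9 367.6] [502.5 267.  623.2 366.4]
```

```bash
python3 - <<'E'
from h import *
np.set_printoptions(precision=4,suppress=True,linewidth=200)
f=np.load('scene3.npz');d=f['d'];im=f['im'];n='scene'
c=ctrl.camera_info(n);K=np.array(c['K'])
v,u=np.mgrid[:420,:560];x=(u-K[0,2])/K[0,0];y=(v-K[1,2])/K[1,1];a,b=x,y
for _ in range(20): s=1+c['k1']*(a*a+b*b);a,b=x/s,y/s
p=(np.dstack([a,b,a*0+1])*d[...,None])@R.from_quat(c['orientation']).as_matrix().T+c['origin']
print('z mm rows 212-232, cols 299-325'); print((p[212:233,299:325,2]*1000).round().astype(int))
print(im[212:233,299:325].sum(2)//3)
E
```

```text
z mm rows 212-232, cols 299-325
[[ 77  81  85  75 137 151 152 153 152 154 159 158 180 179 182 186 183 182 184 185 189 201 212 217 224 224]
 [ 79  82  83  80  80 148 155 146 147 155 156 155 175 174 184 181 177 183 184 188 204 204 213 207 215 224]
 [ 84  80  82  82  84 140 145 144 138 150 156 164 172 172 170 175 174 173 184 196 196 204 203 208 214 214]
 [ 84  80  79  79 128 135 139 140 136 146 149 159 163 171 172 173 174 182 185 190 193 201 201 205 203 211]
 [ 82  80  81  85 127 128 135 137 127 143 143 156 156 160 162 162 164 178 182 185 190 192 198 198 207  85]
 [ 78  82  77  82 124 127 121 129 125 138 144 150 153 153 151 157 158 174 180 184 187 187 191  81  81  82]
 [ 83  82  80  84 125 129 127 126 126 128 129 141 148 150 152 153 156 152 174 179 182  80  80  82  77  75]
 [ 79  81  80 126 127 126 124 122 126 127 129 140 146 144 144 148 149 145 140 130 124  86  85  83  79  84]
 [ 78  80  85 117 126 124 129 125 124 122 128 133 139 136 139 141 144 139 123 127 119  85  82  83  82  82]
 [ 82  86  88  87 123 123 126 129 131 125 123 137 137 136 138 140 128 121 127 125  90  85  83  86  77  84
[... 2727 characters left out ...]
  74  73  73  80  98 115 129 118 102 102 113 119 130 134]
 [ 76  75  75  83  85  85  82  83  78  83  82  76  77  79  78  85  97 118 127 121 104 104 105 111 127 135]
 [ 76  76  77  83  84  81  82  83  81  81  83  82  77  80  81  85  93 114 126 118 101 101 106 113 129 132]
 [ 83  75  73  80  85  86  81  81  84  83  82  79  83  83  82  89  98 120 128 119 103 108 109 122 133 136]
 [ 87  80  75  76  85  85  82  80  81  80  80  83  82  82  81  94 109 128 127 119 107 112 117 128 133 137]
 [ 88  86  76  78  80  83  83  78  78  78  79  79  87  87  98 109 121 128 124 111 112 115 124 129 135 136]
 [ 94  87  84  80  79  78  83  80  79  77  75  80  91 108 114 123 128 124 116 112 112 119 129 134 135 134]]
```

Depth confirms the carrier: disc top at z≈0.125 (0.002 below the TCP) and centred within 2 mm of the fingers. The offset to the seat is about +1.5 mm in x, well inside the chamfer's capture range, so I'll lower it.

```bash
python3 -m crank '[[0,0.15,1,0,0,0],[0,0.15,2,0,0,0],[0,0.15,2.5,0,0,0],[0,0.15,2.8,0,0,0],[0,0.15,3.0,0,0,0],[0,0.15,3.0,0,0,0]]';  python3 -m crank '[[0,0,0.1,0,0,0],[0,0,0.2,0,0,0],[0,0,0.3,0,0,0],[0,0,0.3,0,0,0]]'; python3 go.py .6515,.0655,.092,-.05
```

```text
time: 7.05
eef_pos: [0.6524, 0.0634, 0.0962]
tcp_rot: [0.725, 0.689, -0.0, -0.0]
contact_force: [-0.7, -0.3, -0.5]
opening: 0.191
finger_force: 39.3
time: 7.45
eef_pos: [0.6525, 0.0633, 0.0935]
tcp_rot: [0.725, 0.689, -0.0, -0.0]
contact_force: [0.5, 0.1, -1.2]
opening: 0.193
finger_force: 39.3
[0.21, -0.111, 0.15, -0.0, 0.0, -0.0]
t 7.45 p [0.6525 0.0633 0.0935] tooly [ 9.987e-01 -5.000e-02 -1.000e-04] F [ 0.5  0.1 -1.2] op 0.193 ff 39.30634603235376
```

```bash
python3 -m crank '[[0,0,0.1,0,0,0],[0,0,0.1,0,0,0],[0,0,0.1,0,0,0]]'; python3 -m crank '[[0,0,0.1,0,0,0],[0,0,0.1,0,0,0],[0,0,0.1,0,0,0]]'
```

```text
time: 7.75
eef_pos: [0.6526, 0.0633, 0.0934]
tcp_rot: [0.725, 0.689, -0.0, 0.0]
contact_force: [-2.9, -0.7, 4.8]
opening: 0.191
finger_force: 39.8
time: 8.05
eef_pos: [0.6527, 0.0634, 0.0934]
tcp_rot: [0.724, 0.689, -0.0, -0.0]
contact_force: [-5.6, -1.1, 7.5]
opening: 0.193
finger_force: 40.2
```

```bash
python3 -m crank '[[0,-0.1,0,0,0,0],[0,-0.1,0,0,0,0],[0,-0.1,0,0,0,0]]'; python3 -m crank '[[0,0,-0.1,0,0,0],[0,0,-0.1,0,0,0],[0,0,-0.1,0,0,0],[0,0,-0.1,0,0,0],[0,0,-0.1,0,0,0],[0,0,-0.1,0,0,0]]' 0.55;
```

```text
time: 8.35
eef_pos: [0.6526, 0.0634, 0.0933]
tcp_rot: [0.725, 0.689, 0.001, 0.001]
contact_force: [-2.3, 0.7, 6.0]
opening: 0.197
finger_force: 40.0
time: 8.95
eef_pos: [0.6515, 0.0634, 0.0924]
tcp_rot: [0.725, 0.689, -0.0, -0.0]
contact_force: [-0.3, 0.7, -0.5]
opening: 0.551
finger_force: 0.0
```

```bash
python3 -m crank '[[0,0,-1,0,0,0],[0,0,-3,0,0,0],[0,0,-7,0,0,0],[0,0,-10,0,0,0],[0,-13,-10,0,0,0],[0,-13,-10,0,0,0],[0,-13,-10,0,0,0],[0,-13,-10,0,0,0],[0,-13,-10,0,0,0]]'; python3 go.py .5225,.0713,.043,-.05
python3 - <<'E'
from h import *
im,d=snap('scene','scene4');snap('top','top4')
np.set_printoptions(linewidth=200)
n='scene';c=ctrl.camera_info(n);K=np.array(c['K'])
v,u=np.mgrid[:420,:560];x=(u-K[0,2])/K[0,0];y=(v-K[1,2])/K[1,1];a,b=x,y
for _ in range(20): s=1+c['k1']*(a*a+b*b);a,b=x/s,y/s
p=(np.dstack([a,b,a*0+1])*d[...,None])@R.from_quat(c['orientation']).as_matrix().T+c['origin']
print((p[208:244:2,296:328:2,2]*1000).round().astype(int))
g=lambda i,u,v:cv2.convertScaleAbs(cv2.resize(i[v:v+85,u:u+55],None,fx=7,fy=7,interpolation=cv2.INTER_CUBIC),alpha=1.8)
cv2.imwrite('pics/c6.png',np.hstack([g(cv2.imread('pics/top4.png'),215,150),g(im,285,180)]))
E
```

```text
time: 9.85
eef_pos: [0.5221, 0.0699, 0.1938]
tcp_rot: [0.725, 0.689, 0.001, 0.001]
contact_force: [0.1, -0.0, 0.8]
opening: 0.55
finger_force: 0.0
[0.141, -0.003, 15.077, 0.003, 0.0, 0.0]
t 9.85 p [0.5221 0.0699 0.1938] tooly [ 0.9988 -0.0499  0.0027] F [ 0.1 -0.   0.8] op 0.55 ff 0.0
[[  1   5  77  84  78  82  81  79  83  85  80  80  80  84  82  81]
 [  0  76  84  86  80  81  82  85  85  80  81  79  78  78  79  83]
 [ 82  82  79  85  80  82  80  81  86  82  82  82  78  83  84  83]
 [ 82  82  79  82  83  78  83  83  78  82  82  83  83  79  84  81]
 [ 80  81  82  83  79  80  83  81  80  79  78  83  80  82  80  82]
 [ 78  77  83  78  83  86 121 120 121  88  86  85  79  77  80  83]
 [ 80  80  81  89  85  94 122 126 124 118  83  86  88  76  77  82]
 [ 84  80  91  88  92  91 109 120 112 107  89  88  87  79  80  84]
 [ 85  78  88  85  91  92 101 107 110  89  93  86  86  86  82  77]
 [ 78  82  86  77  95  88  92  96  94  93  91  92  83  81  83  79]
 [ 82  76  91  81  92  92  94  86  91  91  90  90  85  89  83  79]
 [ 82  84  89  90  89  88  89  95  88  94  92  83  88  86  78  82]
 [ 82  79  79  84  83  89  93  89  90  93  82  88  88  81  76  83]
 [ 78  82  80  85  87  89  83  88  85  89  86  86  80  81  82  84]
 [ 77  79  85  82  82  84  87  86  86  89  81  76  81  78  78  84]
 [ 79  79  80  76  80  84  81  77  83  79  78  84  84  79  79  80]
 [ 81  80  81  83  80  83  83  82  82  82  80  80  80  82  78  78]
 [ 79  80  79  80  87  74  83  83  77  81  79  84  81  82  79  84]]
```

View pics/c6.png

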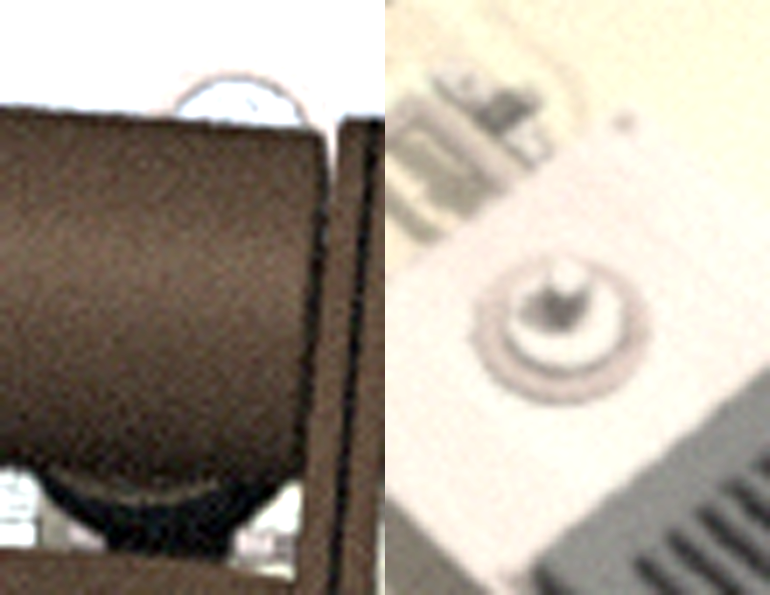

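The carrier sits home: disc top at about 0.091 and knob top at about 0.121, concentric in the ring at crop (565,325). The index at crop (508,108) stays visible to the scene camera. Next is the handle.

```bash
python3 -m crank '[[0.1,0,4,0,0,0],[0.1,0,8,0,0,0],[0.1,0,12,0,0,0],[0.1,0,14,0,0,0],[0.1,0,15,0,0,0],[0.1,0,15,0,0,0],[0.1,0,15,0,0,0]]'; python3 -m crank '[[0,0,0,0,0,0],[0,0,0,0,0,0],[0,0,0,0,0,0],[0,0,0,0,0,0],[0,0,0,0,0,0],[0,0,0,0,0,0]]' 0 40; python3 go.py .4855,.0731,.043,-.05
```

```text
time: 10.65
eef_pos: [0.5234, 0.0708, 0.0437]
tcp_rot: [0.725, 0.689, 0.001, 0.001]
contact_force: [0.0, -0.5, 0.9]
opening: 0.549
finger_force: 0.0
time: 11.25
eef_pos: [0.5231, 0.0708, 0.044]
tcp_rot: [0.725, 0.689, 0.001, 0.001]
contact_force: [-0.8, -0.1, 5.6]
opening: 0.124
finger_force: 39.3
[0.037, -3.771, 0.089, 0.003, -0.0, -0.0]
t 11.25 p [0.5231 0.0708 0.044 ] tooly [ 0.9987 -0.05    0.0031] F [-0.8 -0.1  5.6] op 0.124 ff 39.332921504974365
```

```bash
python3 -m crank '[[0,-0.5,0,0,0,0],[0,-1.2,0,0,0,0],[0,-2,0,0,0,0],[0,-2.8,0,0,0,0],[0,-3.3,0,0,0,0],[0,-3.5,0,0,0,0],[0,-3.5,0,0,0,0],[0,-3.5,0,0,0,0],[0,-3.5,0,0,0,0]]'; python3 go.py .4855,.0731,.043,-.05
python3 - <<'E'
from h import *
im,d=snap('scene','scene5');t,_=snap('top','top5')
g=lambda i,u,v:cv2.convertScaleAbs(cv2.resize(i[v:v+50,u:u+40],None,fx=10,fy=10,interpolation=cv2.INTER_CUBIC),alpha=1.8)
cv2.imwrite('pics/c7.png',np.hstack([g(t,200,190),g(im,280,175)]))
E
```

```text
time: 12.15
eef_pos: [0.4897, 0.0726, 0.044]
tcp_rot: [0.725, 0.689, 0.003, 0.003]
contact_force: [6.9, 0.5, 2.6]
opening: 0.123
finger_force: 39.6
[0.031, -0.42, 0.1, 0.008, -0.0, -0.0]
t 12.15 p [0.4897 0.0726 0.044 ] tooly [ 0.9987 -0.0504  0.0081] F [6.9 0.5 2.6] op 0.123 ff 39.58337187767029
```

View pics/c7.png

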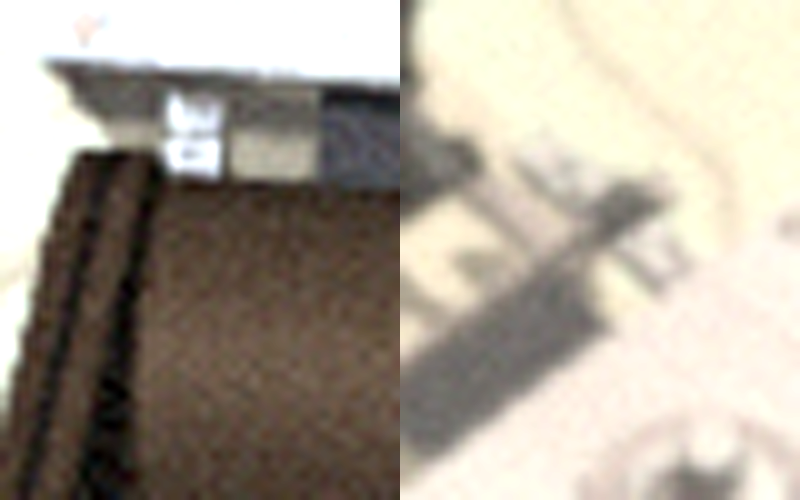

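```bash
python3 - <<'E'
from h import *
from scipy.ndimage import map_coordinates
np.set_printoptions(linewidth=220,suppress=True)
yaw=-.05;ex=np.array([np.cos(yaw),np.sin(yaw)]);ey=np.array([-ex[1],ex[0]])
def prof(n,tag,o,xs,ys,z):
    im=np.load(tag+'.npz')['im'].mean(2);X,Y=np.meshgrid(xs,ys)
    P=np.c_[(o+X.ravel()[:,None]*ex+Y.ravel()[:,None]*ey),np.full(X.size,z)];uv=proj(n,P)
    return map_coordinates(im,[uv[:,1],uv[:,0]],order=1).reshape(X.shape)
o=np.array([.652,.065])+.055*ex; print('o',o)
for n,tag in(('top','top0'),('scene','scene0')):
    xs=np.arange(-.2,-.17,.001);q=prof(n,tag,o,xs,np.arange(-.025,.026,.002),.062);print(n,'bar',dict(zip((xs*1000).round().astype(int).tolist(),q.mean(0).round().astype(int).tolist())))
    xs=np.arange(-.178,-.134,.001)
    for ys in (np.arange(.066,.075,.001),np.arange(.075,.084,.001)):
        q=prof(n,tag,o,xs,ys,.067);print(n,'index',ys[0],dict(zip((xs*1000).round().astype(int).tolist(),q.mean(0).round().astype(int).tolist())))
    ys=np.arange(.045,.105,.002);q=prof(n,tag,o,np.arange(-.162,-.154,.001),ys,.067);print(n,'across y',dict(zip((ys*1000).round().astype(int).tolist(),q.mean(1).round().astype(int).tolist())))
    xs=np.arange(-.13,-.108,.001);q=prof(n,tag,o,xs,np.arange(-.04,.041,.002),.08);print(n,'front',dict(zip((xs*1000).round().astype(int).tolist(),q.mean(0).round().astype(int).tolist())))
    for m in (-1,1):
        ys=np.arange(.09,.11,.001)*m;q=prof(n,tag,o,np.arange(-.1,.0,.004),ys,.08);print(n,'side',dict(zip((ys*1000).round().astype(int).tolist(),q.mean(1).round().astype(int).tolist())))
E
```

```text
o [0.70693126 0.06225115]
top bar {-200: 126, -199: 125, -198: 124, -197: 122, -196: 120, -195: 119, -194: 117, -193: 112, -192: 100, -191: 86, -190: 78, -189: 76, -188: 80, -187: 91, -186: 103, -185: 111, -184: 113, -183: 110, -182: 104, -181: 97, -180: 95, -179: 98, -178: 107, -177: 115, -176: 121, -175: 124, -174: 125, -173: 125, -172: 124, -171: 124}
top index 0.066 {-178: 121, -177: 122, -176: 124, -175: 123, -174: 122, -173: 119, -172: 116, -171: 116, -170: 119, -169: 120, -168: 105, -167: 90, -166: 71, -165: 52, -164: 40, -163: 38, -162: 37, -161: 49, -160: 61, -159: 67, -158: 66, -157: 63, -156: 54, -155: 45, -154: 46, -153: 52, -152: 63, -151: 83, -150: 102, -149: 107, -148: 111, -147: 114, -146: 116, -145: 116, -144: 109, -143: 101, -142: 101, -141: 105, -140: 108, -139: 108, -138: 108, -137: 110, -136: 112, -135: 107}
top index 0.075 {-178: 129, -177: 129, -176: 129, -175: 130, -174: 130, -173: 128, -172: 127, -171: 127, -170: 126, -169: 126, -168: 126, -167: 119, -166: 105, -165: 91, -164: 85, -163: 79, -162: 84, -161: 95, -160: 103, -159: 105, -158: 106, -157: 101, -156:
[... 2775 characters left out ...]
scene front {-130: 107, -129: 107, -128: 107, -127: 108, -126: 108, -125: 109, -124: 109, -123: 110, -122: 111, -121: 113, -120: 115, -119: 118, -118: 120, -117: 123, -116: 124, -115: 125, -114: 126, -113: 126, -112: 126, -111: 126, -110: 126, -109: 126, -108: 126}
scene side {-90: 127, -91: 127, -92: 127, -93: 126, -94: 126, -95: 125, -96: 125, -97: 122, -98: 118, -99: 112, -100: 103, -101: 94, -102: 85, -103: 76, -104: 70, -105: 66, -106: 64, -107: 63, -108: 63, -109: 63, -110: 62}
scene side {90: 130, 91: 130, 92: 130, 93: 130, 94: 130, 95: 130, 96: 130, 97: 130, 98: 130, 99: 130, 100: 130, 101: 130, 102: 130, 103: 130, 104: 130, 105: 130, 106: 130, 107: 130, 108: 130, 109: 130, 110: 129}
```

In the top view the cursor's edges are at −165.8 and −151.3 mm and its pale line at −158.5 mm in the unit frame, with the bar at −185 and the deck front at −120 as they should be. The pull needed is therefore 37 mm. It stands at 33.4 mm, so 3.5 mm remain.

```bash
python3 -m crank '[[0,-0.2,0,0,0,0],[0,-0.36,0,0,0,0],[0,-0.36,0,0,0,0],[0,-0.36,0,0,0,0],[0,-0.36,0,0,0,0],[0,-0.36,0,0,0,0]]'; python3 go.py .4862,.0726,.044,-.05
python3 - <<'E'
from h import *
im,d=snap('scene','scene6')
g=lambda i,u,v:cv2.convertScaleAbs(cv2.resize(i[v:v+40,u:u+40],None,fx=10,fy=10,interpolation=cv2.INTER_CUBIC),alpha=1.6)
a,b,e=g(cv2.imread('pics/scene0.png'),280,175),g(cv2.imread('pics/scene5.png'),280,175),g(im,280,175)
yaw=-.05;ex=np.array([np.cos(yaw),np.sin(yaw)]);ey=np.array([-ex[1],ex[0]]);o=np.array([.7069,.0623])
L=proj('scene',[np.r_[o+x*ex+y*ey,.067] for x,y in((-.1585,.045),(-.1585,.085),(-.1585,.064))]);print(L)
for p in L:
    cv2.circle(e,tuple(((p-[280,175])*10+5).astype(int)),2,(0,0,255),-1)
cv2.imwrite('pics/c8.png',np.hstack([a,e]))
E
```

```text
time: 12.85
eef_pos: [0.4863, 0.0728, 0.0441]
tcp_rot: [0.725, 0.689, 0.003, 0.003]
contact_force: [6.6, 0.9, 1.4]
opening: 0.121
finger_force: 39.6
[-0.016, -0.005, 0.005, 0.009, -0.0, -0.0]
t 12.85 p [0.4863 0.0728 0.0441] tooly [ 0.9987 -0.0504  0.0085] F [6.6 0.9 1.4] op 0.121 ff 39.578808546066284
[[296.34124564 198.68331812]
 [306.4206943  191.21615977]
 [301.15567074 195.11664745]]
```

View pics/c8.png

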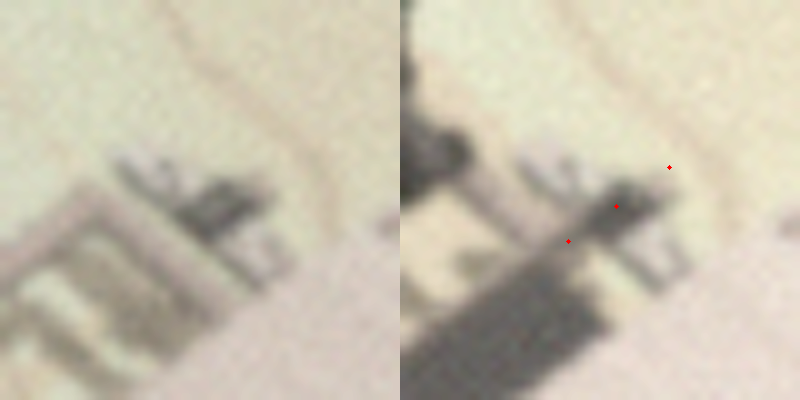

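The crop shows the flange's front edge and pointer on the cursor, in line with the projected line points at crop (568,241) and (616,206). The pull measured from the arm is 36.9 mm. I'll hold for a moment, then hand in.

```bash
python3 -m crank '[[0,0,0,0,0,0],[0,0,0,0,0,0],[0,0,0,0,0,0],[0,0,0,0,0,0],[0,0,0,0,0,0],[0,0,0,0,0,0],[0,0,0,0,0,0],[0,0,0,0,0,0]]' && python3 -c "
from plant import ctrl
print(ctrl.sign_off())"
```

```text
time: 13.7
eef_pos: [0.4863, 0.0728, 0.044]
tcp_rot: [0.725, 0.689, 0.003, 0.003]
contact_force: [6.4, 1.4, 1.3]
opening: 0.124
finger_force: 39.6
the job is handed in; nothing more can be done
None
```

I handed the job in at 13.7 s with the 46 mm carrier home in the seat and the gripper still holding the shutter handle, pulled 36.9 mm against the 37 mm I measured to the index line; sign-off returned no verdict.

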